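# Present the marble plate

### The arm

A 6-joint arm with a two-finger parallel gripper is mounted at the origin on the work surface. World frame = base frame: x ahead of the robot, y to its left, z up, the work surface at z = 0. Lengths are in m, angles in rad, forces in N, time in s.
With the tool pointing down it reaches from about 0.375 to 0.975 m from the base axis. Payload 3.8 kg.
Tool frame: the origin (TCP) lies at the very end of the fingers, on their centre line; the grasp point (between the pads) lies 19 mm behind it; z points along the fingers, y is the direction in which the jaws open and shut (so a half turn about z gives the same grasp; the last joint's range is limited). The gripper opens to 88 mm and grips with 3 to 60 N. Pads are 18 mm wide; open, the fingers measure 123 mm over their backs; the gripper's body (75 mm by 187 mm) begins 45 mm behind the grasp point.
Start: joints at [-1.149, 0.264, 1.604, -0, 1.274, -0.037], TCP at [0.299, -0.605, 0.239] pointing down, gripper open.
Joint ranges: [-2.63, 2.63], [-0.94, 2.18], [0.31, 2.57], [-1.31, 4.45], [0, 2.66], [-2.55, 2.55]. Speed limits (rad/s): [2.57, 2.57, 3.14, 3.14, 3.14, 3.14].

### API

Orientations are given as a unit quaternion [w, x, y, z].
In Python, from plant import ctrl gives the robot as it stands.
- The arm moves only by the tool send_rows, never from a script. Its argument "increments" is a list of rows, each an object of numbers: "tx", "ty", "tz": the shift along the tool's x, y, z in mm; "spin": the turn about the tool's z in degrees; "gripper": the finger opening in mm, from 0 to 88.1. In form: [{"tx": .., "ty": .., "tz": .., "spin": .., "gripper": ..}, ...]. A call has 1 to 12 rows; each row shifts and turns the commanded pose from where the row before left it, along the tool's axes as they then stand; what a row does not reach is not made up. A row lasts 1/12 s, in which the tool goes at most 41.7 mm and 7.16 degrees, less where a joint would pass 70% of its speed; a pose out of reach is approached as far as the arm can. A call is refused whole if a number of a shift passes 41.7 or a number of a turn 7.16, either way. A call with a gripper value outside its range is refused whole. The fingers move at their own pace and stop on an object; "squeeze" is the grip in N (left out, the last holds). Time passes only in rows, so rows that do not move let the fingers close. It gives the time, the measured TCP pose, the force and the opening at its end, in the units of the state.
- ctrl.observe(): the state, without advancing time (a new reading comes with each control period).
- ctrl.grab_frame(name): name is "scene" or "top" or "wrist"; returns a dict with "frame" (400x640x3 uint8, red, green, blue), "intrinsics" (3x3 intrinsics, pixels), "distortion" ([k1, k2, p1, p2, k3] as OpenCV has them; the pictures are not rectified), "position" and "attitude" of the camera in the world; the wrist camera has in their place "hand_eye" (4x4, takes a point from camera to tool coordinates, whose origin is the TCP and whose axes are the flange's). Camera axes: x right, y down, z forward; pixel columns grow to the right and rows downward; lengths in m; the calibration is good to about 2 mm. A picture is of the moment at which its call begins: read the wrist's pose just before it. There is no depth.
- ctrl.job_done(): hands the job in, once; it reports no verdict.
Trained networks look in a picture, given as the dict that the camera call returned (one of the last four; its "shot" number tells which), for a name from the list of things; names that differ only in an ending like _2 or _b are one class to them, and where a whole thing is asked for, a point or a joint stands for the part that bears it (a point fixed in the world has none). Each returns a list of dicts, best first, with "conf" (0 to 1); they miss things now and then, are a little off and sometimes report something else, mostly with a low value. They report only what shows in the picture. A call takes as long as a camera call.
- ctrl.spot_in(query, picture): "rect" ([left, top, right, bottom] in pixels, round what is visible of it).
- ctrl.masks_of(query, picture): "region" (400x640 bool, what is visible of it) and "rect" ([left, top, right, bottom] in pixels, round what is visible of it).
The state is a dict: "time": time; "joint_positions": joint angles; "qvel": joint speeds; "joint_torque": joint torques, N m; "position": TCP position; "ee_rot": TCP orientation; "force": force on the tool from outside, world axes, zero at the start; "wrist_torque": the same for the moment, N m; "width": finger opening in m.
Only numpy, scipy, OpenCV 4.12 (cv2) and the standard library are available. Lean on these libraries where they do the work, as an engineer would, in place of code of your own. Each camera call takes 0.05 s, during which the arm holds its last target. There are 200 camera calls.

### The job

Close the small tub on the marble plate by seating its loose lid on it. Then lift the plate by its arched handle, about a hand's breadth (10 cm) clear of the stool, and only then, over the middle of the stool, turn it a quarter turn in the air so that the tub comes round to the side where the lantern stands. Keep the plate level and the loose marble in the middle of its dish, leave everything else where it is, and finish while still holding the plate still up there: do not put it down.

Things in the scene. Friction and masses are not known exactly. Their poses are not given: they have to be found in the camera images.
- plate: Round white melamine plate, 220 mm across and 18 mm high, standing on its flat foot; mass about 0.45 kg. Origin: centre of its underside; z up. x points from the centre to the tub, y runs along the arched handle. In its middle is a shallow conical dish 84 mm across (sides rise 8 degrees) with the loose marble. A stiff wooden arch spans the plate along y: posts at y = +-85 mm, top at 137 mm above the underside. At the start its x axis lies within 0.1 rad of the stool's x axis.
- dish (a point): Bottom of the dish, in the middle of the plate, 6 mm above its underside. The resting marble's centre is about 14 mm above it.
- grip (a point): Centre of the flat-sided wooden grip block at the top of the arch, 125 mm above the plate's underside, right over the plate's centre. The block is 16 mm thick (along the plate's x), 70 mm long (along y), 24 mm high; below it there is free space down to the marble (top about 34 mm above the underside).
- tub (a point): Centre of the mouth of the open round wooden tub fixed on the plate, 78 mm from the plate's centre along x; the mouth is 44 mm above the plate's underside. Tub 52 mm outside, 46 mm inside diameter, 25 mm deep; some small marbles are fixed in it, lower than 17 mm below the mouth.
- lid: Loose wooden lid of the tub, mass 30 g, standing upright beside the plate. Origin: centre of its underside, z up. From below: plug 39 mm across and 6 mm high, flange 56 mm across and 6 mm high, upright round knob 18 mm across and 30 mm high (top at 42 mm).
- lid_seat (a point): Centre of the underside of the lid's flange, 6 mm above the lid's origin. Seated, it lies on the tub's mouth (point tub).
- marble: Loose glass ball 28 mm across, 30 g, resting in the plate's dish. Its frame rolls with it: use point marble_center.
- marble_center (a point): Centre of the loose glass ball.
- stool: Celadon green crackle-glazed ceramic garden stool, fixed, with a round flat top 560 mm across, on which everything stands. Origin: centre of the top face, at work-surface height; z up, x roughly away from the robot. The lantern stands on its +y or its -y side.
- lantern: Grey battery lantern with a clear globe, 84 mm across, 174 mm high with its wire bail, standing beside the plate, about 0.22 m from the stool's centre on the stool's +y or -y side. Origin: centre of its underside. Leave it alone.
- flowerpot: Empty plastic flowerpot, 96 mm across the rim, 85 mm high, standing opposite the lantern. Origin: centre of its underside. Leave it alone.
- tumbler: Ribbed glass tumbler, 70 mm across, 100 mm high, standing on the robot's side of the plate, left or right of it, with the lid on the other side. Origin: centre of its underside. Leave it alone.
- spoon: Small wooden spoon, 160 mm long, lying beyond the plate. Leave it alone.

How it is judged:
On the way, in this order (a step that is already met when the one before it is completed fails the run):
1. the lid is seated on the tub and let go, with the plate still standing on the stool (horizontal distance between lid_seat and tub below 0.006 m and z of lid_seat in the frame of plate between 0.041 and 0.0465 m and angle between the z axis of lid and the z axis of plate, either way round below 0.08 rad and contact force between the fingers and lid below 0.05 N and height (world z) of plate below 0.01 m), for 0.2 s.
2. the plate is lifted clear of the stool by the gripper, not yet turned (height (world z) of plate above 0.03 m and angle between the x axis of plate and the x axis of stool, either way round below 0.6 rad and contact force between the fingers and plate above 2 N and contact force between plate and stool below 0.05 N), for 0.1 s.
3. the plate is turned in the air so that the tub is on the lantern's side (height (world z) of plate between 0.06 and 0.2 m and horizontal distance between plate and stool below 0.07 m and angle between plate's own z axis and vertical below 0.12 rad and horizontal distance between marble_center and dish below 0.012 m and z of marble_center in the frame of plate below 0.03 m and angle between the x axis of plate and the y axis of stool, either way round below 0.3 rad and x of lantern in the frame of plate above 0.1 m and contact force between the fingers and plate above 2 N and contact force between plate and stool below 0.05 N), for 0.2 s.
At the end, for the whole second after the job is handed in: Plate held still in the gripper alone, 60 to 200 mm up, within 70 mm of the stool's axis, tilt under 0.12 rad, tub within 0.30 rad of a quarter turn from the stool's x axis, lantern side; marble within 12 mm of the dish centre; lid flat on the tub within 6 mm (all of step 3 and horizontal distance between lid_seat and tub below 0.006 m and z of lid_seat in the frame of plate between 0.041 and 0.0465 m and angle between the z axis of lid and the z axis of plate, either way round below 0.08 rad and linear speed of plate below 0.03 m/s and angular speed of plate below 0.15 rad/s); the arm keeps its last pose, push and grip.
It fails at once if the marble rolls away from the middle of its dish (more than 25 mm) (horizontal distance between marble_center and dish above 0.025 m).
It fails at once if the plate is tipped by more than 0.3 rad (angle between plate's own z axis and vertical above 0.3 rad).
It fails at once if the lantern, flowerpot, tumbler or spoon is moved by more than 25 mm or tipped (distance of any of lantern, flowerpot, tumbler, spoon from where it was at the start of the episode above 0.025 m or angle between any of lantern, flowerpot, tumbler's own z axis and vertical above 0.3 rad).
It also fails if it takes over 61 s, if anything falls off the work surface, if the arm or the gripper's body presses on something with over 40 N, if the wrist force passes 120 N, or if a joint passes its speed limit or range.

## Working session

There is one attempt and no reset: what is moved stays moved. The work goes in short steps, Python scripts to look and compute and a tool call to move; the robot and the scene stay as the last step left them, time stands still between calls to the robot, and variables do not carry over. Pictures are saved under pics/ and viewed, about 8 in all and at most 12, crops included, and the job is handed in when it is done.

Besides the shell and the picture viewer there is one more tool, called after "Request:" as a command line: name --argument value ..., lists and objects as JSON in quotes. send_rows: Moves the arm, as the interface text tells. Its arguments: {"type":"object","properties":{"increments":{"type":"array"},"squeeze":{"type":"number"}},"required":["increments"]}

```bash
mkdir -p pics; ls; python3 - <<'E'
from plant import ctrl
import numpy as np, cv2
s=ctrl.observe();print(s)
ims=[]
for n in["scene","top"]:
    p=ctrl.grab_frame(n);ims.append(p["frame"])
    print(n,{k:np.round(np.array(v),4).tolist() for k,v in p.items() if k!="frame"})
    for q in["plate","lid","marble","tub","grip","lantern","tumbler","flowerpot","stool","spoon"]:
        m=ctrl.masks_of(q,p)
        for d in m[:1]:
            ys,xs=np.nonzero(d["region"]);print(q,round(d["conf"],2),np.round(d["rect"],1).tolist(),xs.mean().round(1),ys.mean().round(1))
    cv2.imwrite(f"pics/{n}0.png",p["frame"][...,::-1])
E
```

```text
pics
{'time': 0.0, 'joint_positions': array([-1.14891483e+00,  2.64754544e-01,  1.60533779e+00,  2.05092823e-05,
        1.27371332e+00, -3.69057759e-02]), 'qvel': array([-0.00127176,  0.00098855,  0.00062841, -0.00039896,  0.00079501,
       -0.00142143]), 'joint_torque': array([ 2.26977545e-04, -5.02105629e+01, -3.56877816e+01,  7.26750190e-02,
        2.94729928e-02, -1.74797606e-04]), 'position': array([ 0.29864516, -0.60455872,  0.23740663]), 'ee_rot': array([-1.08794352e-03,  9.73804543e-01,  2.27384011e-01, -2.02054689e-04]), 'force': array([-0.08851869,  0.36385197,  0.38643861]), 'wrist_torque': array([-0.0415396 , -0.03023961,  0.02307793]), 'width': 0.088223672924816}
scene {'intrinsics': [[515.8131, 0.0, 316.7436], [0.0, 515.8131, 192.0016], [0.0, 0.0, 1.0]], 'distortion': [-0.0305, 0.0, 0.0, 0.0, 0.0], 'position': [0.9807, 0.6317, 0.7417], 'attitude': [-0.0963, 0.2306, 0.8861, -0.3903], 'shot': 1}
plate 0.64 [288.5, 152.6, 401.5, 267.4] 343.5 221.5
lid 0.79 [429.1, 245.4, 458.0, 271.0] 444.2 257.3
marble 0.54 [339.1, 216.6, 352.1, 226.9] 344.3 220.6
tub 0.81 [289.5, 153.
[... 400 characters left out ...]
09.7584, 198.4644], [0.0, 0.0, 1.0]], 'distortion': [-0.1684, 0.0, 0.0, 0.0, 0.0], 'position': [0.5326, 0.0185, 1.1044], 'attitude': [-0.0443, 0.7078, -0.7044, 0.0293], 'shot': 2}
plate 0.68 [277.0, 165.2, 379.1, 270.6] 325.6 219.5
lid 0.64 [237.9, 256.7, 262.4, 288.7] 249.9 272.7
marble 0.46 [319.3, 219.9, 328.0, 228.7] 324.8 222.4
tub 0.9 [274.6, 169.7, 377.1, 272.6] 325.5 219.5
grip 0.86 [273.0, 168.1, 373.1, 272.8] 325.7 219.6
lantern 0.85 [192.2, 177.9, 249.3, 228.1] 219.9 200.1
tumbler 0.7 [382.3, 263.5, 420.3, 294.9] 401.5 279.0
flowerpot 0.79 [411.8, 191.2, 462.0, 242.3] 435.7 217.1
stool 0.71 [202.3, 102.6, 456.7, 353.1] 326.4 228.9
spoon 0.59 [328.9, 96.7, 348.4, 168.8] 336.9 137.6
```

```bash
cat > h.py <<'E'
from plant import ctrl
import numpy as np, cv2
from scipy.spatial.transform import Rotation as R
def q2R(q): return R.from_quat([q[1],q[2],q[3],q[0]]).as_matrix()
def cam(p,s=None):
    if "position" in p: return q2R(p["attitude"]),np.array(p["position"])
    Rt=q2R(s["ee_rot"]);H=np.array(p["hand_eye"]);return Rt@H[:3,:3],Rt@H[:3,3]+s["position"]
def pix2z(p,uv,z,s=None):
    Rc,t=cam(p,s);n=cv2.undistortPoints(np.array(uv,float).reshape(-1,1,2),np.array(p["intrinsics"]),np.array(p["distortion"])).reshape(-1,2)
    d=np.c_[n,np.ones(len(n))]@Rc.T
    return t+d*((z-t[2])/d[:,2])[:,None]
def proj(p,X,s=None):
    Rc,t=cam(p,s);X=np.atleast_2d(X);return cv2.projectPoints((X-t)@Rc,np.zeros(3),np.zeros(3),np.array(p["intrinsics"]),np.array(p["distortion"]))[0].reshape(-1,2)
E
python3 - <<'E'
import cv2
a=cv2.imread("pics/top0.png")[90:360,180:470];b=cv2.imread("pics/scene0.png")[110:350,200:480]
cv2.imwrite("pics/a.png",cv2.resize(a,None,fx=2.2,fy=2.2,interpolation=2))
E
```

```text
(no output)
```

View pics/a.png

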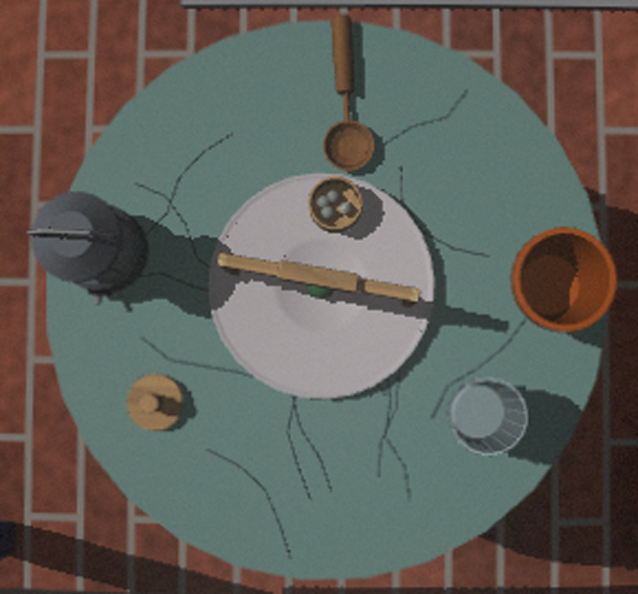

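The view shows: lantern at the left (~219,200 px), the lid lower left (~251,273), the tub at the far side of the plate (~333,183), the grip at ~(324,215), and the spoon bowl close beyond the tub.

```bash
python3 - <<'E'
from h import *
p=ctrl.grab_frame("top");c=ctrl.grab_frame("scene")
f=lambda x,y:(180+x/2.2,90+y/2.2)
for n,uv,z in[("lid",f(157,403),.012),("lidknob",f(150,403),.042),("tub",f(336,204),.044),("grip",f(318,275),.137),("h1",f(219,260),.12),("h2",f(418,294),.12),("platebounds",f(208,285),.018),("plateR",f(434,285),.018),("plateB",f(320,399),.018),("plateT",f(320,173),.018),("stoolL",f(45,300),0),("stoolR",f(602,300),0),("stoolT",f(325,18),0),("stoolB",f(325,579),0),("lantern",f(70,235),.12),("tumbler",f(489,425),.05),("spoonbowl",f(350,146),.015)]:
    X=pix2z(p,[uv],z)[0];print(n,X.round(4),"scene px",proj(c,X).round(1))
E
```

```text
lid [0.485  0.1999 0.012 ] scene px [[442.6 255.8]]
lidknob [0.4862 0.2016 0.042 ] scene px [[445.3 245.8]]
tub [0.6766 0.0262 0.044 ] scene px [[306.  221.5]]
grip [0.602  0.0408 0.137 ] scene px [[345.3 175.7]]
h1 [0.616  0.1288 0.12  ] scene px [[364.9 215.5]]
h2 [ 0.5868 -0.0468  0.12  ] scene px [[328.2 154.1]]
platebounds [0.6002 0.1506 0.018 ] scene px [[375.7 259.5]]
plateR [ 0.6012 -0.0691  0.018 ] scene px [[316.7 188.8]]
plateB [0.4907 0.0409 0.018 ] scene px [[390.7 202.5]]
plateT [0.7107 0.0422 0.018 ] scene px [[294.2 242.9]]
stoolL [0.5851 0.317  0.    ] scene px [[439.  331.1]]
stoolR [ 0.5878 -0.2376  0.    ] scene px [[286.8 150.4]]
stoolT [0.8737 0.0384 0.    ] scene px [[212.8 281.6]]
stoolB [0.3143 0.0353 0.    ] scene px [[455.1 179.3]]
lantern [0.6378 0.2634 0.12  ] scene px [[401.1 275.5]]
tumbler [ 0.4682 -0.1179  0.05  ] scene px [[358.8 145. ]]
spoonbowl [0.7383 0.0128 0.015 ] scene px [[274.3 239.2]]
```

Request:
send_rows --increments '[{"tx": 10, "ty": -12}, {"tx": 21.8, "ty": -26.6}, {"tx": 21.8, "ty": -26.6}, {"tx": 21.8, "ty": -26.6}, {"tx": 21.8, "ty": -26.6}, {"tx": 21.8, "ty": -26.6}, {"tx": 21.8, "ty": -26.6}, {"tx": 21.8, "ty": -26.6}, {"tx": 21.8, "ty": -26.6}, {"tx": 21.8, "ty": -26.6}, {"tx": 21.8, "ty": -26.6}, {"tx": 21.8, "ty": -26.6}]'

```text
validation failed for argument at $.in...
```

Request:
send_rows --increments '[{"tx": 21.8, "ty": -26.6}, {"tx": 21.8, "ty": -26.6}, {"tx": 21.8, "ty": -26.6}, {"tx": 21.8, "ty": -26.6}, {"tx": 21.8, "ty": -26.6}, {"tx": 21.8, "ty": -26.6}, {"tx": 21.8, "ty": -26.6}, {"tx": 21.8, "ty": -26.6}, {"tx": 21.8, "ty": -26.6}, {"tx": 21.8, "ty": -26.6}, {"tx": 21.8, "ty": -26.6}, {"tx": 21.8, "ty": -26.6}]'

```text
validation failed for argument at $.in...
```

Request:
send_rows --increments '[{"tx": 12, "ty": -14.6, "spin": 6}, {"tz": 12, "spin": 6}, {"tz": 12, "spin": 6}, {"tz": 12, "spin": 6}, {"tz": 12, "spin": 6}, {"tz": 12, "spin": 6}, {}, {}]'

```text
validation failed for argument at $.in...
```

```bash
python3 - <<'E'
from h import *
s=ctrl.observe();p=ctrl.grab_frame("wrist")
print(s["time"],s["position"],s["ee_rot"],2*np.arctan2(s["ee_rot"][2],s["ee_rot"][1]),s["joint_positions"]);print(p["hand_eye"])
print("pred px flange, knobtop, TCP",proj(p,[[.485,.1999,.012],[.4862,.2016,.042],s["position"]],s))
for q in["lid","lid_seat"]:
    for d in ctrl.masks_of(q,p)[:1]:print(q,d["conf"],d["rect"])
cv2.imwrite("pics/w1.png",p["frame"][...,::-1])
E
```

```text
1.2 [ 0.29893517 -0.60518483  0.23872069] [ 1.61170785e-06  9.73801500e-01  2.27399731e-01 -2.13972793e-06] 0.45881324420411723 [-1.14889034e+00  2.63875413e-01  1.60400299e+00 -5.03777555e-06
  1.27371191e+00 -3.69057868e-02]
[[-9.18307403e-05 -9.50191123e-01 -3.11667805e-01  8.09241038e-02]
 [ 9.99999782e-01 -2.91119759e-04  5.92902722e-04  4.74215472e-05]
 [-6.54103560e-04 -3.11667683e-01  9.50190943e-01 -1.46342732e-01]
 [ 0.00000000e+00  0.00000000e+00  0.00000000e+00  1.00000000e+00]]
pred px flange, knobtop, TCP [[-111.10132443 -159.70541765]
 [  37.63995001  -31.33334415]
 [ 313.68567041  261.28093535]]
```

View pics/w1.png

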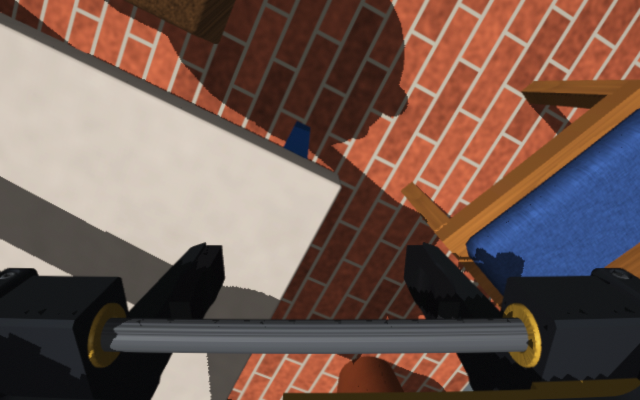

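The moves were refused and the arm hasn't moved: the picture shows only floor, with the fingers at ~(200,250) and (425,250). All five keys are probably required, so I'll try that.

Request:
send_rows --increments '[{"tx": 10, "ty": -12, "tz": 0, "spin": 0, "gripper": 88}, {"tx": 21.8, "ty": -26.6, "tz": 0, "spin": 0, "gripper": 88}, {"tx": 21.8, "ty": -26.6, "tz": 0, "spin": 0, "gripper": 88}, {"tx": 21.8, "ty": -26.6, "tz": 0, "spin": 0, "gripper": 88}, {"tx": 21.8, "ty": -26.6, "tz": 0, "spin": 0, "gripper": 88}, {"tx": 21.8, "ty": -26.6, "tz": 0, "spin": 0, "gripper": 88}, {"tx": 21.8, "ty": -26.6, "tz": 0, "spin": 0, "gripper": 88}, {"tx": 21.8, "ty": -26.6, "tz": 0, "spin": 0, "gripper": 88}, {"tx": 21.8, "ty": -26.6, "tz": 0, "spin": 0, "gripper": 88}, {"tx": 21.8, "ty": -26.6, "tz": 0, "spin": 0, "gripper": 88}, {"tx": 21.8, "ty": -26.6, "tz": 0, "spin": 0, "gripper": 88}, {"tx": 21.8, "ty": -26.6, "tz": 0, "spin": 0, "gripper": 88}]'

```text
time: 2.35
position: [0.3881, -0.2199, 0.239]
ee_rot: [0.0, 0.974, 0.227, 0.0]
force: [0.3, 0.8, -0.3]
width: 0.0879
```

Request:
send_rows --increments '[{"tx": 21.8, "ty": -26.6, "tz": 0, "spin": 0, "gripper": 88}, {"tx": 21.8, "ty": -26.6, "tz": 0, "spin": 0, "gripper": 88}, {"tx": 21.8, "ty": -26.6, "tz": 0, "spin": 0, "gripper": 88}, {"tx": 21.8, "ty": -26.6, "tz": 0, "spin": 0, "gripper": 88}, {"tx": 21.8, "ty": -26.6, "tz": 0, "spin": 0, "gripper": 88}, {"tx": 21.8, "ty": -26.6, "tz": 0, "spin": 0, "gripper": 88}, {"tx": 21.8, "ty": -26.6, "tz": 0, "spin": 0, "gripper": 88}, {"tx": 21.8, "ty": -26.6, "tz": 0, "spin": 0, "gripper": 88}, {"tx": 21.8, "ty": -26.6, "tz": 0, "spin": 0, "gripper": 88}, {"tx": 21.8, "ty": -26.6, "tz": 0, "spin": 0, "gripper": 88}, {"tx": 21.8, "ty": -26.6, "tz": 0, "spin": 0, "gripper": 88}, {"tx": 21.8, "ty": -26.6, "tz": 0, "spin": 0, "gripper": 88}]'

```text
time: 3.35
position: [0.4813, 0.1824, 0.239]
ee_rot: [0.0, 0.974, 0.228, 0.0]
force: [0.7, -0.4, -0.6]
width: 0.0882
```

Request:
send_rows --increments '[{"tx": 12, "ty": -15, "tz": 0, "spin": 6, "gripper": 88}, {"tx": 0, "ty": 0, "tz": 12, "spin": 6, "gripper": 88}, {"tx": 0, "ty": 0, "tz": 12, "spin": 6, "gripper": 88}, {"tx": 0, "ty": 0, "tz": 12, "spin": 6, "gripper": 88}, {"tx": 0, "ty": 0, "tz": 12, "spin": 6, "gripper": 88}, {"tx": 0, "ty": 0, "tz": 12, "spin": 6, "gripper": 88}, {"tx": 0, "ty": 0, "tz": 0, "spin": 0, "gripper": 88}, {"tx": 0, "ty": 0, "tz": 0, "spin": 0, "gripper": 88}, {"tx": 0, "ty": 0, "tz": 0, "spin": 0, "gripper": 88}]'

```text
time: 4.1
position: [0.4857, 0.1995, 0.1794]
ee_rot: [-0.0, 0.997, -0.083, 0.0]
force: [-0.3, 0.3, 0.4]
width: 0.0877
```

```bash
cat > look.py <<'E'
import sys
from h import *
s=ctrl.observe();p=ctrl.grab_frame("wrist")
psi=2*np.arctan2(s["ee_rot"][2],s["ee_rot"][1]);print("t",s["time"],"pos",s["position"].round(4),"psi",round(psi,4),"q",s["joint_positions"].round(3),"F",s["force"].round(1),"w",s["width"])
cv2.imwrite(sys.argv[1],p["frame"][...,::-1])
E
cat > l1.py <<'E'
from look import *
print("pred px flange, knobtop, TCP",proj(p,[[.485,.1999,.012],[.4862,.2016,.042],s["position"]],s))
for q in["lid"]:
    for d in ctrl.masks_of(q,p)[:1]:print(q,d["conf"],d["rect"])
E
python3 l1.py pics/w2.png
```

```text
t 4.1 pos [0.4857 0.1995 0.1794] psi -0.167 q [0.342 0.026 1.988 0.    1.127 2.08 ] F [-0.3  0.3  0.4] w 0.0876542879362388
pred px flange, knobtop, TCP [[313.38844497 175.95710205]
 [311.18534975 183.65365255]
 [313.592124   261.51678147]]
lid 0.94 [282.5, 144.8, 338.5, 202.8]
```

View pics/w2.png

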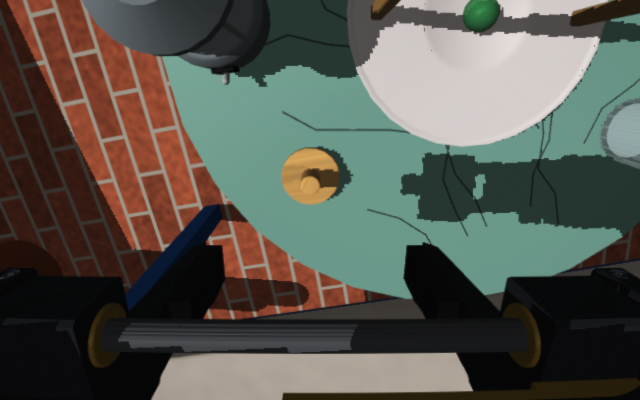

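The lid shows at ~(311,176) px, with its knob top at ~(310.5,186). That is within 2 px of the prediction, about 1 mm. I'll go down: TCP from z 0.179 to 0.016, just above the flange top.

```bash
python3 - <<'E'
from h import *
s=ctrl.observe();p=ctrl.grab_frame("wrist");psi=-.167
for uv,z in[((310.7,176),.012),((310.5,186),.042)]:
    X=pix2z(p,[uv],z,s)[0];d=X-s["position"];print(X,d,"tx",d[0]*np.cos(psi)+d[1]*np.sin(psi),"ty",d[0]*np.sin(psi)-d[1]*np.cos(psi))
E
```

```text
[0.48579305 0.20265472 0.012     ] [-0.00026335  0.00306198 -0.16792406] tx -0.0007686605668489519 ty -0.0029756061735034516
[0.48456736 0.20275821 0.042     ] [-0.00148904  0.00316547 -0.13792406] tx -0.001994500154272094 ty -0.0028739174747259267
```

Request:
send_rows --increments '[{"tx": -1.5, "ty": -3, "tz": 15, "spin": 0, "gripper": 50}, {"tx": 0, "ty": 0, "tz": 20, "spin": 0, "gripper": 50}, {"tx": 0, "ty": 0, "tz": 20, "spin": 0, "gripper": 50}, {"tx": 0, "ty": 0, "tz": 20, "spin": 0, "gripper": 50}, {"tx": 0, "ty": 0, "tz": 20, "spin": 0, "gripper": 50}, {"tx": 0, "ty": 0, "tz": 20, "spin": 0, "gripper": 50}, {"tx": 0, "ty": 0, "tz": 16, "spin": 0, "gripper": 50}, {"tx": 0, "ty": 0, "tz": 14, "spin": 0, "gripper": 50}, {"tx": 0, "ty": 0, "tz": 10, "spin": 0, "gripper": 50}, {"tx": 0, "ty": 0, "tz": 6, "spin": 0, "gripper": 50}, {"tx": 0, "ty": 0, "tz": 2, "spin": 0, "gripper": 50}, {"tx": 0, "ty": 0, "tz": 0, "spin": 0, "gripper": 50}]'

```text
time: 5.25
position: [0.4845, 0.2026, 0.0158]
ee_rot: [-0.0, 0.996, -0.085, 0.0]
force: [0.5, -0.4, 0.5]
width: 0.0502
```

Request:
send_rows --increments '[{"tx": 0, "ty": 0, "tz": 0, "spin": 0, "gripper": 30}, {"tx": 0, "ty": 0, "tz": 0, "spin": 0, "gripper": 22}, {"tx": 0, "ty": 0, "tz": 0, "spin": 0, "gripper": 10}, {"tx": 0, "ty": 0, "tz": 0, "spin": 0, "gripper": 10}, {"tx": 0, "ty": 0, "tz": 0, "spin": 0, "gripper": 10}, {"tx": 0, "ty": 0, "tz": 0, "spin": 0, "gripper": 10}, {"tx": 0, "ty": 0, "tz": 0, "spin": 0, "gripper": 10}, {"tx": 0, "ty": 0, "tz": 0, "spin": 0, "gripper": 10}]' --squeeze 12

```text
time: 5.92
position: [0.4846, 0.2027, 0.0161]
ee_rot: [-0.0, 0.996, -0.085, 0.0]
force: [-1.1, -0.8, 3.9]
width: 0.0174
```

Request:
send_rows --increments '[{"tx": 0, "ty": 0, "tz": -5, "spin": 0, "gripper": 10}, {"tx": 0, "ty": 0, "tz": -15, "spin": 0, "gripper": 10}, {"tx": 0, "ty": 0, "tz": -20, "spin": 0, "gripper": 10}, {"tx": 0, "ty": 0, "tz": -20, "spin": 0, "gripper": 10}, {"tx": 0, "ty": 0, "tz": -20, "spin": 0, "gripper": 10}, {"tx": 0, "ty": 0, "tz": -20, "spin": 0, "gripper": 10}, {"tx": 0, "ty": 0, "tz": -20, "spin": 0, "gripper": 10}, {"tx": 0, "ty": 0, "tz": -20, "spin": 0, "gripper": 10}, {"tx": 0, "ty": 0, "tz": -20, "spin": 0, "gripper": 10}, {"tx": 0, "ty": 0, "tz": -15, "spin": 0, "gripper": 10}, {"tx": 0, "ty": 0, "tz": -10, "spin": 0, "gripper": 10}, {"tx": 0, "ty": 0, "tz": 0, "spin": 0, "gripper": 10}]'

```text
time: 6.92
position: [0.4857, 0.203, 0.2034]
ee_rot: [-0.001, 0.996, -0.085, 0.002]
force: [-0.2, 0.8, -0.1]
width: 0.0179
```

Request:
send_rows --increments '[{"tx": 8, "ty": 7, "tz": 0, "spin": 0, "gripper": 10}, {"tx": 16, "ty": 14, "tz": 0, "spin": 0, "gripper": 10}, {"tx": 18, "ty": 16, "tz": 0, "spin": 0, "gripper": 10}, {"tx": 20, "ty": 18, "tz": 0, "spin": 0, "gripper": 10}, {"tx": 20, "ty": 18, "tz": 0, "spin": 0, "gripper": 10}, {"tx": 20, "ty": 18, "tz": 0, "spin": 0, "gripper": 10}, {"tx": 20, "ty": 18, "tz": 0, "spin": 0, "gripper": 10}, {"tx": 18, "ty": 16, "tz": 0, "spin": 0, "gripper": 10}, {"tx": 12, "ty": 10.5, "tz": 0, "spin": 0, "gripper": 10}, {"tx": 7, "ty": 6, "tz": 0, "spin": 0, "gripper": 10}, {"tx": 0, "ty": 0, "tz": 0, "spin": 0, "gripper": 10}, {"tx": 0, "ty": 0, "tz": 0, "spin": 0, "gripper": 10}]'

```text
time: 7.92
position: [0.6166, 0.0363, 0.1997]
ee_rot: [-0.0, 0.996, -0.085, -0.001]
force: [0.7, 0.8, -0.9]
width: 0.0176
```

```bash
python3 - <<'E'
import sys;sys.argv=["","pics/w3.png"]
from look import *
print(proj(p,[[.6766,.0262,.044],s["position"]-[0,0,.016]],s))
E
```

```text
t 7.9167 pos [0.6166 0.0363 0.1997] psi -0.1702 q [1.800e-02 1.850e-01 1.773e+00 1.000e-03 1.186e+00 1.759e+00] F [ 0.7  0.8 -0.9] w 0.017602911088267677
[[313.36310473 109.93516046]
 [313.60247737 246.60236162]]
```

View pics/w3.png

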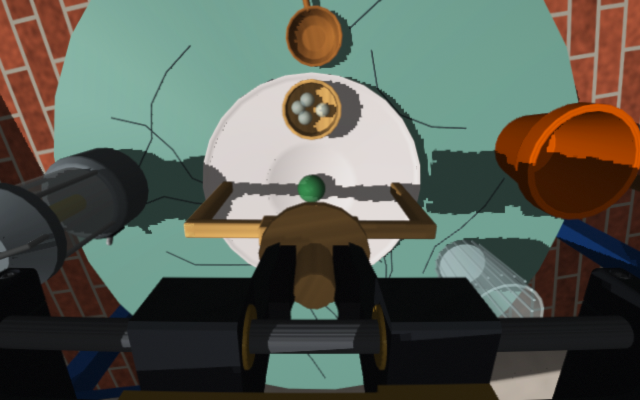

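The tub mouth is centred at ~(312,109.5) px against a predicted (313.4,109.9). The handle is horizontal in the image, so psi matches the plate's yaw. The lid is held level, with its flange spanning columns 260–369 and its front edge at row ~204.

```bash
python3 - <<'E'
from h import *
s=ctrl.observe();p=ctrl.grab_frame("wrist");psi=2*np.arctan2(s["ee_rot"][2],s["ee_rot"][1])
ex=np.array([np.cos(psi),np.sin(psi),0]);ey=np.array([np.sin(psi),-np.cos(psi),0])
X=pix2z(p,[(312,109.3)],.044,s)[0];d=X-s["position"];print(X,"tx",d@ex,"ty",d@ey,"dz",d[2])
a=np.linspace(0,2*np.pi,72)
for dz in(-.004,+.004-.014):
  for off in(0,-.002,.002):
    C=s["position"]+[0,0,dz]+ex*off; c=proj(p,C+.028*(np.outer(np.cos(a),ex)+np.outer(np.sin(a),ey)),s);print(dz,off,"minv",c[:,1].min(),"u",c[:,0].min(),c[:,0].max())
print("grip pred",X-.078*ex)
for q in("marble","lid"):
  for m in ctrl.masks_of(q,p)[:1]:print(q,m["conf"],m["rect"])
  if q=="marble" and m: print(pix2z(p,[((m["rect"][0]+m["rect"][2])/2,(m["rect"][1]+m["rect"][3])/2)],.02,s))
E
```

```text
[0.67718587 0.02786215 0.044     ] tx 0.061459337092705915 ty -0.0014207199154795758 dz -0.1560051765281603
-0.004 0 minv 204.32511409264202 u 257.12048200372624 370.0596029083631
-0.004 -0.002 minv 208.32479508797616 u 257.3401755399868 369.8435810504002
-0.004 0.002 minv 200.2936438117354 u 256.89959294268965 370.2767984838435
-0.01 0 minv 200.20442473715173 u 258.96878482928787 368.22166047042845
-0.01 -0.002 minv 204.08230456612037 u 259.1737181366673 368.020229078083
-0.01 0.002 minv 196.2969176028354 u 258.76278422076643 368.42413920489764
grip pred [0.6003019  0.04100957 0.044     ]
marble 0.72 [297.7, 173.4, 326.9, 201.1]
[[0.60064047 0.04091106 0.02      ]]
lid 0.73 [261.6, 201.0, 368.3, 308.4]
```

Request:
send_rows --increments '[{"tx": 5, "ty": 0, "tz": 0, "spin": 0, "gripper": 10}, {"tx": 12, "ty": -1, "tz": 0, "spin": 0, "gripper": 10}, {"tx": 15, "ty": -1, "tz": 0, "spin": 0, "gripper": 10}, {"tx": 15, "ty": 0, "tz": 0, "spin": 0, "gripper": 10}, {"tx": 10, "ty": 0, "tz": 6, "spin": 0, "gripper": 10}, {"tx": 5, "ty": 0, "tz": 15, "spin": 0, "gripper": 10}, {"tx": 0, "ty": 0, "tz": 25, "spin": 0, "gripper": 10}, {"tx": 0, "ty": 0, "tz": 25, "spin": 0, "gripper": 10}, {"tx": 0, "ty": 0, "tz": 25, "spin": 0, "gripper": 10}, {"tx": 0, "ty": 0, "tz": 20, "spin": 0, "gripper": 10}, {"tx": 0, "ty": 0, "tz": 10, "spin": 0, "gripper": 10}, {"tx": 0, "ty": 0, "tz": 0, "spin": 0, "gripper": 10}]'

```text
time: 9.12
position: [0.6751, 0.0279, 0.0699]
ee_rot: [0.0, 0.996, -0.085, -0.004]
force: [0.0, 0.7, -0.0]
width: 0.0172
```

Request:
send_rows --increments '[{"tx": 0, "ty": 0, "tz": 4, "spin": 0, "gripper": 10}, {"tx": 0, "ty": 0, "tz": 4, "spin": 0, "gripper": 10}, {"tx": 0, "ty": 0, "tz": 4, "spin": 0, "gripper": 10}, {"tx": 0, "ty": 0, "tz": 2, "spin": 0, "gripper": 10}, {"tx": 0, "ty": 0, "tz": 1, "spin": 0, "gripper": 10}, {"tx": 0, "ty": 0, "tz": 0, "spin": 0, "gripper": 10}, {"tx": 0, "ty": 0, "tz": 0, "spin": 0, "gripper": 10}]'

```text
time: 9.7
position: [0.6789, 0.0278, 0.0601]
ee_rot: [-0.0, 0.996, -0.085, 0.0]
force: [0.2, -0.2, -0.3]
width: 0.0173
```

```bash
python3 look.py pics/w4.png; python3 - <<'E'
import cv2,sys
sys.path.insert(0,'.')
from plant import ctrl
c=ctrl.grab_frame("scene")["frame"][100:350,200:450,::-1]
cv2.imwrite("pics/c4.png",cv2.hconcat([cv2.resize(cv2.imread("pics/w4.png"),(480,300)),cv2.resize(c,(300,300),interpolation=2)]))
E
```

```text
t 9.7 pos [0.6789 0.0278 0.0601] psi -0.1696 q [0.004 0.424 1.742 0.    0.976 1.745] F [ 0.2 -0.2 -0.3] w 0.01730597306632289
```

View pics/c4.png

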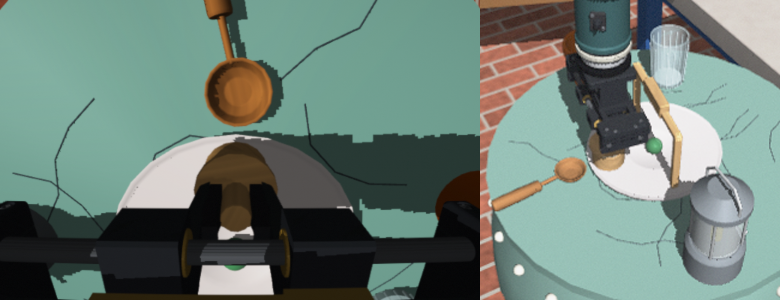

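The lid is over the tub at the height of its mouth. I'll lower it the plug depth in small steps.

Request:
send_rows --increments '[{"tx": -1, "ty": 0, "tz": 1, "spin": 0, "gripper": 10}, {"tx": 0, "ty": 0, "tz": 1, "spin": 0, "gripper": 10}, {"tx": 0, "ty": 0, "tz": 1, "spin": 0, "gripper": 10}, {"tx": 0, "ty": 0, "tz": 1, "spin": 0, "gripper": 10}, {"tx": 0, "ty": 0, "tz": 1, "spin": 0, "gripper": 10}, {"tx": 0, "ty": 0, "tz": 0, "spin": 0, "gripper": 10}, {"tx": 0, "ty": 0, "tz": 0, "spin": 0, "gripper": 10}]'

```text
time: 10.38
position: [0.6775, 0.0279, 0.0545]
ee_rot: [0.0, 0.996, -0.085, -0.0]
force: [0.7, 0.6, -1.3]
width: 0.0174
```

Request:
send_rows --increments '[{"tx": 0, "ty": 0, "tz": 0.5, "spin": 0, "gripper": 10}, {"tx": 0, "ty": 0, "tz": 0, "spin": 0, "gripper": 10}, {"tx": 0, "ty": 0, "tz": 0, "spin": 0, "gripper": 10}]'

```text
time: 10.63
position: [0.6777, 0.028, 0.0542]
ee_rot: [-0.0, 0.996, -0.085, 0.0]
force: [0.9, -0.7, 0.5]
width: 0.0176
```

Request:
send_rows --increments '[{"tx": 0, "ty": 0, "tz": 0.5, "spin": 0, "gripper": 10}, {"tx": 0, "ty": 0, "tz": 0, "spin": 0, "gripper": 10}, {"tx": 0, "ty": 0, "tz": 0, "spin": 0, "gripper": 19}, {"tx": 0, "ty": 0, "tz": 0, "spin": 0, "gripper": 22}, {"tx": 0, "ty": 0, "tz": 0, "spin": 0, "gripper": 32}, {"tx": 0, "ty": 0, "tz": 0, "spin": 0, "gripper": 44}, {"tx": 0, "ty": 0, "tz": 0, "spin": 0, "gripper": 44}, {"tx": 0, "ty": 0, "tz": 0, "spin": 0, "gripper": 44}]'

```text
time: 11.3
position: [0.6776, 0.028, 0.0536]
ee_rot: [-0.0, 0.996, -0.085, -0.0]
force: [1.1, 0.2, -0.3]
width: 0.0434
```

Request:
send_rows --increments '[{"tx": 0, "ty": 0, "tz": -5, "spin": 0, "gripper": 44}, {"tx": 0, "ty": 0, "tz": -12, "spin": 0, "gripper": 44}, {"tx": 0, "ty": 0, "tz": -20, "spin": 0, "gripper": 44}, {"tx": 0, "ty": 0, "tz": -20, "spin": 0, "gripper": 44}, {"tx": 0, "ty": 0, "tz": -20, "spin": 0, "gripper": 44}, {"tx": 0, "ty": 0, "tz": -20, "spin": 0, "gripper": 44}, {"tx": 0, "ty": 0, "tz": -20, "spin": 0, "gripper": 44}, {"tx": 0, "ty": 0, "tz": -20, "spin": 0, "gripper": 44}, {"tx": -10, "ty": 0, "tz": -10, "spin": 0, "gripper": 44}, {"tx": -20, "ty": 0, "tz": 0, "spin": 0, "gripper": 44}, {"tx": -20, "ty": 0, "tz": 0, "spin": 0, "gripper": 44}, {"tx": -20, "ty": 0, "tz": 0, "spin": 0, "gripper": 44}]'

```text
time: 12.3
position: [0.6085, 0.0398, 0.2026]
ee_rot: [-0.0, 0.996, -0.085, 0.001]
force: [0.5, 0.4, -0.4]
width: 0.0441
```

Request:
send_rows --increments '[{"tx": -7, "ty": 0, "tz": 0, "spin": 0, "gripper": 60}, {"tx": 0, "ty": 0, "tz": 0, "spin": 0, "gripper": 60}, {"tx": 0, "ty": 0, "tz": 0, "spin": 0, "gripper": 60}]'

```text
time: 12.55
position: [0.6025, 0.0409, 0.2018]
ee_rot: [-0.0, 0.996, -0.085, 0.001]
force: [0.3, -0.8, -0.1]
width: 0.0596
```

```bash
python3 - <<'E'
import sys;sys.argv=["","pics/w5.png"]
from look import *
ex=np.array([np.cos(psi),np.sin(psi),0]);ey=np.array([np.sin(psi),-np.cos(psi),0])
T=np.array([.6772,.0279,0])
im=cv2.imread("pics/w5.png");a=np.linspace(0,2*np.pi,90)
for r,z,col in((.028,.050,(255,0,0)),(.009,.080,(0,0,255))):
    cv2.polylines(im,[np.round(proj(p,T+[0,0,z]+r*(np.outer(np.cos(a),ex)+np.outer(np.sin(a),ey)),s)*4).astype(int)],True,col,1,0,2)
P=T-.078*ex
print(proj(p,[P+[0,0,.137]],s))
m=ctrl.masks_of("marble",p)[:1]
for d in m:print(d["conf"],d["rect"])
im=im[0:270,140:520];c=ctrl.grab_frame("scene")["frame"][120:320,230:430,::-1]
cv2.imwrite("pics/c5.png",cv2.hconcat([cv2.resize(im,None,fx=1.2,fy=1.2),cv2.resize(c,(324,324),interpolation=2)]))
E
```

```text
t 12.55 pos [0.6025 0.0409 0.2018] psi -0.1694 q [ 0.027  0.155  1.804 -0.     1.18   1.767] F [ 0.3 -0.8 -0.1] w 0.05958276883235478
[[313.99151378 216.84605088]]
0.89 [299.6, 161.2, 328.1, 189.1]
```

View pics/c5.png

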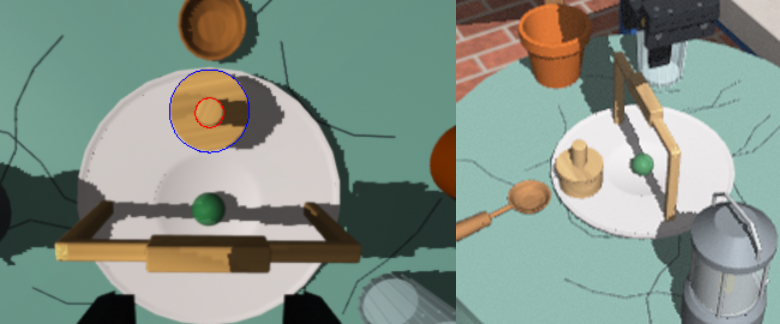

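The lid sits flat and centred inside the predicted circles for its seated pose. The marble is central in the dish. Next I'll check the block's outline against the prediction and turn the gripper 90° (psi +90° means spin −90°).

Request:
send_rows --increments '[{"tx": -2, "ty": 0, "tz": 0, "spin": -3, "gripper": 60}, {"tx": 0, "ty": 0, "tz": 0, "spin": -7, "gripper": 60}, {"tx": 0, "ty": 0, "tz": 0, "spin": -7, "gripper": 60}, {"tx": 0, "ty": 0, "tz": 0, "spin": -7, "gripper": 60}, {"tx": 0, "ty": 0, "tz": 0, "spin": -7, "gripper": 60}, {"tx": 0, "ty": 0, "tz": 0, "spin": -7, "gripper": 60}, {"tx": 0, "ty": 0, "tz": 0, "spin": -7, "gripper": 60}, {"tx": 0, "ty": 0, "tz": 0, "spin": -7, "gripper": 60}, {"tx": 0, "ty": 0, "tz": 0, "spin": -7, "gripper": 60}, {"tx": 0, "ty": 0, "tz": 0, "spin": -7, "gripper": 60}, {"tx": 0, "ty": 0, "tz": 0, "spin": -7, "gripper": 60}, {"tx": 0, "ty": 0, "tz": 0, "spin": -7, "gripper": 60}]'

```text
time: 13.7
position: [0.6006, 0.0411, 0.2005]
ee_rot: [-0.0, 0.816, 0.578, -0.0]
force: [0.0, 0.2, 0.2]
width: 0.06
```

Request:
send_rows --increments '[{"tx": 0, "ty": 0, "tz": 0, "spin": -7, "gripper": 60}, {"tx": 0, "ty": 0, "tz": 0, "spin": -3, "gripper": 60}, {"tx": 0, "ty": 0, "tz": 0, "spin": 0, "gripper": 60}, {"tx": 0, "ty": 0, "tz": 0, "spin": 0, "gripper": 60}]'

```text
time: 14.03
position: [0.6004, 0.0411, 0.2005]
ee_rot: [-0.0, 0.765, 0.644, -0.0]
force: [-0.6, 0.5, -0.3]
width: 0.0597
```

```bash
python3 - <<'E'
import sys;sys.argv=["","pics/w6.png"]
from look import *
th=-.17;ex=np.array([np.cos(th),np.sin(th),0]);ey=np.array([-np.sin(th),np.cos(th),0])
P=np.array([.6772,.0279,0])-.078*ex
print("P",P)
im=cv2.imread("pics/w6.png")
for z,col in((.137,(0,0,255)),(.113,(255,0,0))):
    c=[P+[0,0,z]+a*ex*.008+b*ey*.035 for a,b in((1,1),(1,-1),(-1,-1),(-1,1))]
    cv2.polylines(im,[np.round(proj(p,c,s)*4).astype(int)],True,col,1,0,2)
cv2.imwrite("pics/w6.png",im)
E
```

```text
t 14.0333 pos [0.6004 0.0411 0.2005] psi 1.3992 q [ 0.027  0.154  1.808 -0.     1.18   0.199] F [-0.6  0.5 -0.3] w 0.059703296459593026
P [0.60032439 0.04109622 0.        ]
```

View pics/w6.png

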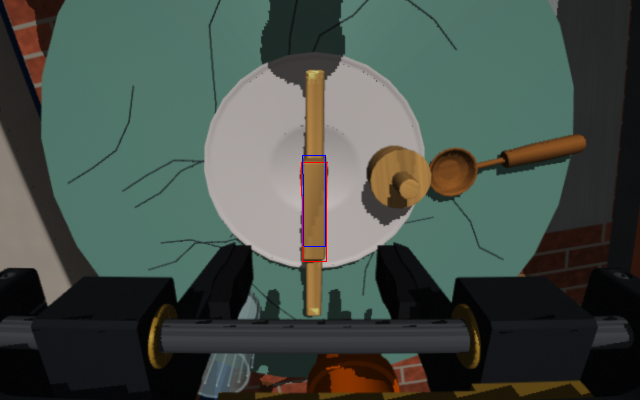

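The red top-face outline matches the block at ~(302–326, 162–260) px, and the arch is vertical in the image, so it is aligned. I'll descend to TCP z 0.106 and grip.

Request:
send_rows --increments '[{"tx": 0, "ty": 0, "tz": 8, "spin": 0, "gripper": 50}, {"tx": 0, "ty": 0, "tz": 14, "spin": 0, "gripper": 50}, {"tx": 0, "ty": 0, "tz": 14, "spin": 0, "gripper": 50}, {"tx": 0, "ty": 0, "tz": 14, "spin": 0, "gripper": 50}, {"tx": 0, "ty": 0, "tz": 14, "spin": 0, "gripper": 50}, {"tx": 0, "ty": 0, "tz": 12, "spin": 0, "gripper": 50}, {"tx": 0, "ty": 0, "tz": 10, "spin": 0, "gripper": 50}, {"tx": 0, "ty": 0, "tz": 6, "spin": 0, "gripper": 40}, {"tx": 0, "ty": 0, "tz": 2.5, "spin": 0, "gripper": 32}, {"tx": 0, "ty": 0, "tz": 0, "spin": 0, "gripper": 26}, {"tx": 0, "ty": 0, "tz": 0, "spin": 0, "gripper": 23}, {"tx": 0, "ty": 0, "tz": 0, "spin": 0, "gripper": 21}]' --squeeze 10

```text
time: 15.08
position: [0.6005, 0.0413, 0.1071]
ee_rot: [0.0, 0.764, 0.645, 0.001]
force: [0.0, -0.6, 0.1]
width: 0.0215
```

Request:
send_rows --increments '[{"tx": 0, "ty": 0, "tz": 0, "spin": 0, "gripper": 20}, {"tx": 0, "ty": 0, "tz": 0, "spin": 0, "gripper": 19}, {"tx": 0, "ty": 0, "tz": 0, "spin": 0, "gripper": 18}, {"tx": 0, "ty": 0, "tz": 0, "spin": 0, "gripper": 17}, {"tx": 0, "ty": 0, "tz": 0, "spin": 0, "gripper": 16}, {"tx": 0, "ty": 0, "tz": 0, "spin": 0, "gripper": 15}, {"tx": 0, "ty": 0, "tz": 0, "spin": 0, "gripper": 14}, {"tx": 0, "ty": 0, "tz": 0, "spin": 0, "gripper": 12}, {"tx": 0, "ty": 0, "tz": 0, "spin": 0, "gripper": 10}, {"tx": 0, "ty": 0, "tz": 0, "spin": 0, "gripper": 10}]'

```text
time: 15.92
position: [0.6003, 0.0412, 0.1065]
ee_rot: [0.0, 0.764, 0.645, 0.0]
force: [2.4, 0.1, 0.3]
width: 0.016
```

Request:
send_rows --increments '[{"tx": 0, "ty": 0, "tz": 0, "spin": 0, "gripper": 8}, {"tx": 0, "ty": 0, "tz": 0, "spin": 0, "gripper": 8}, {"tx": 0, "ty": 0, "tz": 0, "spin": 0, "gripper": 8}, {"tx": 0, "ty": 0, "tz": 0, "spin": 0, "gripper": 8}]' --squeeze 45

```text
time: 16.25
position: [0.6003, 0.0412, 0.1065]
ee_rot: [0.0, 0.764, 0.645, 0.0]
force: [3.4, -0.9, 1.3]
width: 0.0152
```

Gripped at 16 mm width, as expected. Lifting gently.

Request:
send_rows --increments '[{"tx": 0, "ty": 0, "tz": -0.5, "spin": 0, "gripper": 8}, {"tx": 0, "ty": 0, "tz": -1, "spin": 0, "gripper": 8}, {"tx": 0, "ty": 0, "tz": -1.5, "spin": 0, "gripper": 8}, {"tx": 0, "ty": 0, "tz": -2, "spin": 0, "gripper": 8}, {"tx": 0, "ty": 0, "tz": -2, "spin": 0, "gripper": 8}, {"tx": 0, "ty": 0, "tz": -2, "spin": 0, "gripper": 8}, {"tx": 0, "ty": 0, "tz": -2, "spin": 0, "gripper": 8}, {"tx": 0, "ty": 0, "tz": -2, "spin": 0, "gripper": 8}, {"tx": 0, "ty": 0, "tz": -2, "spin": 0, "gripper": 8}, {"tx": 0, "ty": 0, "tz": -1, "spin": 0, "gripper": 8}, {"tx": 0, "ty": 0, "tz": 0, "spin": 0, "gripper": 8}, {"tx": 0, "ty": 0, "tz": 0, "spin": 0, "gripper": 8}]'

```text
time: 17.25
position: [0.5999, 0.0413, 0.1224]
ee_rot: [0.0, 0.764, 0.645, 0.0]
force: [-0.3, 0.4, -6.1]
width: 0.0153
```

```bash
python3 - <<'E'
import sys;sys.argv=["","pics/w7.png"]
from look import *
print(s["wrist_torque"])
im=cv2.imread("pics/w7.png");c=ctrl.grab_frame("scene")["frame"][100:300,220:420,::-1]
cv2.imwrite("pics/c7.png",cv2.hconcat([cv2.resize(im,(480,300)),cv2.resize(c,(300,300),interpolation=2)]))
E
```

```text
t 17.25 pos [0.5999 0.0413 0.1224] psi 1.4013 q [0.027 0.223 1.879 0.    1.039 0.197] F [-0.3  0.4 -6.1] w 0.015317223459200627
[-0.00549113  0.00226227  0.02518705]
```

View pics/c7.png

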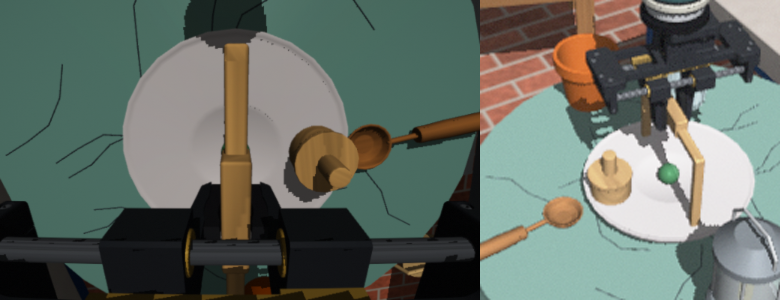

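The plate is off the stool: the load is 6 N, the marble is central, and the lid is on. I'll lift the remaining ~84 mm, then turn slowly.

Request:
send_rows --increments '[{"tx": 0, "ty": 0, "tz": -1, "spin": 0, "gripper": 8}, {"tx": 0, "ty": 0, "tz": -3, "spin": 0, "gripper": 8}, {"tx": 0, "ty": 0, "tz": -4, "spin": 0, "gripper": 8}, {"tx": 0, "ty": 0, "tz": -4, "spin": 0, "gripper": 8}, {"tx": 0, "ty": 0, "tz": -4, "spin": 0, "gripper": 8}, {"tx": 0, "ty": 0, "tz": -4, "spin": 0, "gripper": 8}, {"tx": 0, "ty": 0, "tz": -4, "spin": 0, "gripper": 8}, {"tx": 0, "ty": 0, "tz": -4, "spin": 0, "gripper": 8}, {"tx": 0, "ty": 0, "tz": -4, "spin": 0, "gripper": 8}, {"tx": 0, "ty": 0, "tz": -4, "spin": 0, "gripper": 8}, {"tx": 0, "ty": 0, "tz": -4, "spin": 0, "gripper": 8}, {"tx": 0, "ty": 0, "tz": -4, "spin": 0, "gripper": 8}]'

```text
time: 18.35
position: [0.5997, 0.0413, 0.1666]
ee_rot: [-0.0, 0.764, 0.645, -0.0]
force: [-0.5, -0.0, -5.4]
width: 0.0158
```

Request:
send_rows --increments '[{"tx": 0, "ty": 0, "tz": -4, "spin": 0, "gripper": 8}, {"tx": 0, "ty": 0, "tz": -4, "spin": 0, "gripper": 8}, {"tx": 0, "ty": 0, "tz": -4, "spin": 0, "gripper": 8}, {"tx": 0, "ty": 0, "tz": -4, "spin": 0, "gripper": 8}, {"tx": 0, "ty": 0, "tz": -4, "spin": 0, "gripper": 8}, {"tx": 0, "ty": 0, "tz": -4, "spin": 0, "gripper": 8}, {"tx": 0, "ty": 0, "tz": -4, "spin": 0, "gripper": 8}, {"tx": 0, "ty": 0, "tz": -4, "spin": 0, "gripper": 8}, {"tx": 0, "ty": 0, "tz": -4, "spin": 0, "gripper": 8}, {"tx": 0, "ty": 0, "tz": -3, "spin": 0, "gripper": 8}, {"tx": 0, "ty": 0, "tz": -1, "spin": 0, "gripper": 8}, {"tx": 0, "ty": 0, "tz": 0, "spin": 0, "gripper": 8}]'

```text
time: 19.35
position: [0.6, 0.0413, 0.2067]
ee_rot: [0.0, 0.764, 0.645, 0.0]
force: [0.2, 0.1, -6.8]
width: 0.0156
```

Request:
send_rows --increments '[{"tx": 0, "ty": 0, "tz": 0, "spin": 0, "gripper": 8}, {"tx": 0, "ty": 0, "tz": 0, "spin": -0.3, "gripper": 8}, {"tx": 0, "ty": 0, "tz": 0, "spin": -0.7, "gripper": 8}, {"tx": 0, "ty": 0, "tz": 0, "spin": -1, "gripper": 8}, {"tx": 0, "ty": 0, "tz": 0, "spin": -1.5, "gripper": 8}, {"tx": 0, "ty": 0, "tz": 0, "spin": -2, "gripper": 8}, {"tx": 0, "ty": 0, "tz": 0, "spin": -2, "gripper": 8}, {"tx": 0, "ty": 0, "tz": 0, "spin": -2, "gripper": 8}, {"tx": 0, "ty": 0, "tz": 0, "spin": -2, "gripper": 8}, {"tx": 0, "ty": 0, "tz": 0, "spin": -2, "gripper": 8}, {"tx": 0, "ty": 0, "tz": 0, "spin": -2, "gripper": 8}, {"tx": 0, "ty": 0, "tz": 0, "spin": -2, "gripper": 8}]'

```text
time: 20.35
position: [0.5997, 0.0413, 0.206]
ee_rot: [-0.0, 0.656, 0.754, -0.0]
force: [0.7, 0.2, -5.3]
width: 0.0152
```

```bash
cat > chk.py <<'E'
from h import *
s=ctrl.observe();psi=2*np.arctan2(s["ee_rot"][2],s["ee_rot"][1]);print(s["time"],s["position"].round(4),psi,s["force"].round(1),s["width"],s["joint_positions"][5])
c=ctrl.grab_frame("scene");B=s["position"]-[0,0,.106]
print("marble pred",proj(c,B+[0,0,.02]))
for d in ctrl.masks_of("marble",c)[:2]:r=d["rect"];print(d["conf"],r,(r[0]+r[2])/2,(r[1]+r[3])/2)
E
python3 chk.py
```

```text
20.35 [0.5997 0.0413 0.206 ] 1.7093997440128106 [ 0.7  0.2 -5.3] 0.015231693636368566 -0.1113240798822792
marble pred [[346.26055402 182.52895789]]
0.58 [339.0, 176.3, 355.6, 191.9] 347.3 184.10000000000002
```

The marble is steady at the dish centre (1–2 px off). I'll turn the remaining 72.5°.

Request:
send_rows --increments '[{"tx": 0, "ty": 0, "tz": 0, "spin": -2, "gripper": 8}, {"tx": 0, "ty": 0, "tz": 0, "spin": -2, "gripper": 8}, {"tx": 0, "ty": 0, "tz": 0, "spin": -2, "gripper": 8}, {"tx": 0, "ty": 0, "tz": 0, "spin": -2, "gripper": 8}, {"tx": 0, "ty": 0, "tz": 0, "spin": -2, "gripper": 8}, {"tx": 0, "ty": 0, "tz": 0, "spin": -2, "gripper": 8}, {"tx": 0, "ty": 0, "tz": 0, "spin": -2, "gripper": 8}, {"tx": 0, "ty": 0, "tz": 0, "spin": -2, "gripper": 8}, {"tx": 0, "ty": 0, "tz": 0, "spin": -2, "gripper": 8}, {"tx": 0, "ty": 0, "tz": 0, "spin": -2, "gripper": 8}, {"tx": 0, "ty": 0, "tz": 0, "spin": -2, "gripper": 8}, {"tx": 0, "ty": 0, "tz": 0, "spin": -2, "gripper": 8}]'

```text
time: 21.45
position: [0.5998, 0.0412, 0.2061]
ee_rot: [-0.0, 0.486, 0.874, -0.0]
force: [-0.1, -0.2, -6.0]
width: 0.0154
```

Request:
send_rows --increments '[{"tx": 0, "ty": 0, "tz": 0, "spin": -2, "gripper": 8}, {"tx": 0, "ty": 0, "tz": 0, "spin": -2, "gripper": 8}, {"tx": 0, "ty": 0, "tz": 0, "spin": -2, "gripper": 8}, {"tx": 0, "ty": 0, "tz": 0, "spin": -2, "gripper": 8}, {"tx": 0, "ty": 0, "tz": 0, "spin": -2, "gripper": 8}, {"tx": 0, "ty": 0, "tz": 0, "spin": -2, "gripper": 8}, {"tx": 0, "ty": 0, "tz": 0, "spin": -2, "gripper": 8}, {"tx": 0, "ty": 0, "tz": 0, "spin": -2, "gripper": 8}, {"tx": 0, "ty": 0, "tz": 0, "spin": -2, "gripper": 8}, {"tx": 0, "ty": 0, "tz": 0, "spin": -2, "gripper": 8}, {"tx": 0, "ty": 0, "tz": 0, "spin": -2, "gripper": 8}, {"tx": 0, "ty": 0, "tz": 0, "spin": -2, "gripper": 8}]'

```text
time: 22.45
position: [0.5997, 0.0413, 0.2061]
ee_rot: [-0.0, 0.294, 0.956, -0.0]
force: [0.4, 0.3, -5.4]
width: 0.0151
```

Request:
send_rows --increments '[{"tx": 0, "ty": 0, "tz": 0, "spin": -2, "gripper": 8}, {"tx": 0, "ty": 0, "tz": 0, "spin": -2, "gripper": 8}, {"tx": 0, "ty": 0, "tz": 0, "spin": -2, "gripper": 8}, {"tx": 0, "ty": 0, "tz": 0, "spin": -2, "gripper": 8}, {"tx": 0, "ty": 0, "tz": 0, "spin": -2, "gripper": 8}, {"tx": 0, "ty": 0, "tz": 0, "spin": -2, "gripper": 8}, {"tx": 0, "ty": 0, "tz": 0, "spin": -2, "gripper": 8}, {"tx": 0, "ty": 0, "tz": 0, "spin": -2, "gripper": 8}, {"tx": 0, "ty": 0, "tz": 0, "spin": -2, "gripper": 8}, {"tx": 0, "ty": 0, "tz": 0, "spin": -2, "gripper": 8}, {"tx": 0, "ty": 0, "tz": 0, "spin": -2, "gripper": 8}, {"tx": 0, "ty": 0, "tz": 0, "spin": -1.3, "gripper": 8}]'

```text
time: 23.45
position: [0.5998, 0.0413, 0.2061]
ee_rot: [-0.0, 0.095, 0.996, -0.0]
force: [0.1, 0.0, -5.1]
width: 0.0153
```

Request:
send_rows --increments '[{"tx": 0, "ty": 0, "tz": 0, "spin": -0.8, "gripper": 8}, {"tx": 0, "ty": 0, "tz": 0, "spin": -0.4, "gripper": 8}, {"tx": 0, "ty": 0, "tz": 0, "spin": 0, "gripper": 8}, {"tx": 0, "ty": 0, "tz": 0, "spin": 0, "gripper": 8}, {"tx": 0, "ty": 0, "tz": 0, "spin": 0, "gripper": 8}, {"tx": 0, "ty": 0, "tz": 0, "spin": 0, "gripper": 8}, {"tx": 0, "ty": 0, "tz": 0, "spin": 0, "gripper": 8}, {"tx": 0, "ty": 0, "tz": 0, "spin": 0, "gripper": 8}, {"tx": 0, "ty": 0, "tz": 0, "spin": 0, "gripper": 8}, {"tx": 0, "ty": 0, "tz": 0, "spin": 0, "gripper": 8}, {"tx": 0, "ty": 0, "tz": 0, "spin": 0, "gripper": 8}, {"tx": 0, "ty": 0, "tz": 0, "spin": 0, "gripper": 8}]'

```text
time: 24.45
position: [0.5998, 0.0413, 0.2062]
ee_rot: [0.0, 0.085, 0.996, -0.0]
force: [0.5, -0.9, -7.4]
width: 0.0154
```

```bash
python3 chk.py; python3 - <<'E'
import sys;sys.argv=["","pics/w8.png"]
from look import *
im=cv2.imread("pics/w8.png");c=ctrl.grab_frame("scene")["frame"][70:350,220:500,::-1]
t=ctrl.grab_frame("top")
for q in["lantern","flowerpot","tumbler","spoon"]:
    for d in ctrl.masks_of(q,t)[:1]:print(q,np.round(d["rect"],1))
cv2.imwrite("pics/c8.png",cv2.hconcat([cv2.resize(im[:300],(450,420)),cv2.resize(c,(350,420),interpolation=2)]))
E
```

```text
24.45 [0.5998 0.0413 0.2062] 2.972108011094512 [ 0.5 -0.9 -7.4] 0.015427746258236634 -1.3740190650155704
marble pred [[346.21692758 182.45902153]]
0.46 [339.6, 178.3, 357.5, 191.0] 348.55 184.65
0.26 [268.5, 123.5, 314.7, 177.1] 291.6 150.3
t 24.55 pos [0.5998 0.0413 0.2062] psi 2.972 q [ 0.027  0.148  1.803  0.     1.19  -1.374] F [-0.2 -0.2 -5.4] w 0.015092600644420681
lantern [194.1 177.5 249.4 225.7]
flowerpot [410.6 190.8 458.  241.6]
tumbler [382.2 259.1 421.1 297.2]
spoon [330.2  95.2 345.7 152.7]
```

View pics/c8.png

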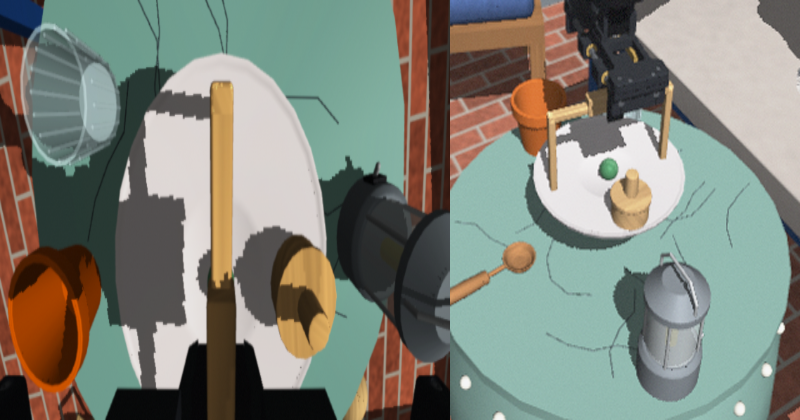

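The plate is level in the air with the tub and its seated lid on the lantern side, and the marble is central. The other things are in place. The spoon's box is only shorter at its bowl end, where the raised plate or gripper hides it in the top view. Handing in.

```bash
python3 -c "
from plant import ctrl
print(ctrl.job_done())"
```

```text
the job is handed in; nothing more can be done
None
```

I seated the lid on the tub, lifted the plate by its arched handle about 100 mm, and turned it 90° in the air to the lantern's side. I handed the job in at about 24.7 s while still holding it up; hand-in gives no verdict.

**Last checks**
- **Plate:** held at 15 mm grip width with a 45 N squeeze, showing a load of 5–7 N. It is about 7 mm from the stool's centre. I turned it exactly 90° from its starting direction, so the tub should be within about 0.1 rad of the wanted angle.
- **Marble:** about 3 px from its predicted spot at the dish centre, roughly 4 mm.
- **Lid:** flat and centred on the tub in the last pictures.
- **Other things:** lantern, flowerpot and tumbler are within a few pixels of where they started.

**What disagreed or failed**
- **Spoon:** the detector's box in the top view came out about 16 px shorter at the bowl end. The raised plate or gripper hides that end there, and the scene camera shows the spoon unmoved.
- **Refused moves:** the first three move calls were refused because each row needs all five numbers. This cost no arm time.
- **Not measured:** I did not measure the stool's own yaw. I relied on the stated 0.1 rad limit between it and the plate.

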